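Feel out the hidden release notch and pop the inverter's terminal cover

ROBOT

A 6-joint arm with a two-finger parallel gripper is mounted at the origin on the work surface. World frame = base frame: x ahead of the robot, y to its left, z up, the work surface at z = 0. Lengths are in m, angles in rad, forces in N, time in s.
With the tool pointing down it reaches from about 0.35 to 0.775 m from the base axis. Payload 7.3 kg.
Tool frame: the origin (TCP) lies at the very end of the fingers, on their centre line; the grasp point (between the pads) lies 19 mm behind it; z points along the fingers, y is the line along which they close (so a half turn about z gives the same grasp; the last joint's range is limited). The gripper opens to 92 mm and grips with 3 to 60 N. Pads are 19 mm wide; open, the fingers measure 130 mm over their backs; the gripper's body (75 mm by 190 mm) begins 47 mm behind the grasp point.
Start: joints at [0.994, 0.342, 1.524, -0, 1.275, -0.146], TCP at [0.219, 0.477, 0.227] pointing down, gripper open.
Joint ranges: [-2.53, 2.53], [-0.77, 2.02], [0.04, 2.7], [-1, 4.14], [0.28, 2.66], [-3.11, 3.11]. Speed limits (rad/s): [2.57, 2.57, 3.14, 3.14, 3.14, 3.14].

INTERFACE

Orientations are given as [roll, pitch, yaw] about the fixed x, y, z axes, in that order (R = Rz(yaw) Ry(pitch) Rx(roll)).
In Python, from cell import robot gives the robot as it stands.
- The arm moves only by the tool apply_moves, never from a script. Its argument "motion" is text: rows parted by semicolons, each of 7 numbers parted by spaces: the opening in per cent of the stroke, from 0 (shut) to 100 (fully open), then the shift along the tool's x, y, z in cm, then the turn, a rotation vector about the tool's x, y, z in rad. A call has 1 to 20 rows; each row shifts and turns the commanded pose from where the row before left it, along the tool's axes as they then stand; what a row does not reach is not made up. A row lasts 1/8 s, in which the tool goes at most 62.5 mm and 10.7 degrees, less where a joint would pass 70% of its speed; a pose out of reach is approached as far as the arm can. A call with a gripper value outside its range is refused whole. The fingers move at their own pace and stop on an object; "force" is the grip in N (left out, the last holds). Time passes only in rows, so rows that do not move let the fingers close. It gives the time, the measured TCP pose, the force, the opening and the grip force at its end, in the units of the state.
- robot.observe(): the state, without advancing time (a new reading comes with each control period).
- robot.read_camera(name): name is "scene" or "top" or "wrist"; returns a dict with "img" (480x640x3 uint8, red, green, blue), "fovy" (degrees; the focal length in pixels is half the picture's height over the tangent of half this angle, whatever the lens; pixels are square), "cx", "cy" (the principal point, pixels), "R" (3x3) and "t" (3): a world point X has camera coordinates R X + t; the wrist camera has in their place "hand_eye" (4x4, takes a point from camera to tool coordinates, whose origin is the TCP and whose axes are the flange's). Camera axes: x right, y down, z forward; pixel columns grow to the right and rows downward; lengths in m; the calibration is good to about 2 mm. A picture is of the moment at which its call begins: read the wrist's pose just before it. There is no depth.
- robot.hand_in(): hands the job in; it is judged then, once.
Trained networks look in a picture, given as the dict that the camera call returned (one of the last four; its "shot" number tells which), for a name from the list of things; names that differ only in an ending like _2 or _b are one class to them, and where a whole thing is asked for, a point or a joint stands for the part that bears it (a point fixed in the world has none). Each returns a list of dicts, best first, with "score" (0 to 1); they miss things now and then, are a little off and sometimes report something else, mostly with a low value. They report only what shows in the picture. A call takes as long as a camera call.
- robot.search_frame(target, picture): "centre" ([x, y, z] in m, in world coordinates, good to about 4 mm: the middle of the surface that is visible of it).
- robot.trace(target, picture): "pixels" (480x640 bool, what is visible of it).
The state is a dict: "time": time; "qpos": joint angles; "qvel": joint speeds; "joint_efforts": joint torques, N m; "tool_pos": TCP position; "tool_rot": TCP orientation; "contact_force": force on the tool from outside, world axes, zero at the start; "torque": the same for the moment, N m; "opening": finger opening in m; "grip_force": force on a finger pad.
Only numpy, scipy, OpenCV 4.12 (cv2) and the standard library are available. Lean on these libraries where they do the work, as an engineer would, in place of code of your own. Each camera call takes 0.05 s, during which the arm holds its last target. There are 200 camera calls.

TASK

Open the terminal cover of the inverter that lies on its back on the bench: starting near either end of the front edge, run a fingertip lightly along the edge to find the notch where the catch is hidden, then press the catch down inside the notch until the cover springs up. Leave the cover standing open on its own, draw the hand clear, and leave everything else on the bench and on the inverter where it is.

Things in the scene. Friction and masses are not known exactly. Their poses are not given: they have to be found in the camera images.
- inverter: White inverter lying on its back, fixed: 356 long (x), 390 wide (y), 128 mm high. Origin at bench level below the middle of its front face, the end towards the robot; x runs back over the case, y to its left along the front edge, z up. Glands and a switch stand out up to 22 mm from the front face, below 92 mm height. Behind the cover the rear part has a round fan guard, top 128 to 132 mm.
- edge_middle (a point): Middle of the grey front edge, at its top surface, 14 mm behind the front face; axes as the inverter's. The edge is a flat bar along the top of the front face: 33 mm deep (inverter x = 1 to 34 mm), 200 mm long, top 125 mm above the bench, between two shoulders 95 mm wide and 2.5 mm higher. The notch is a 42 mm gap in this bar, its middle within 45 mm of this point, at another place on every unit.
- edge_left_end (a point): Left (+y) end of the front edge, where it meets the left shoulder: top surface, 14 mm behind the front face, 100 mm from edge_middle.
- edge_right_end (a point): Right (-y) end of the front edge, where it meets the right shoulder: top surface, 14 mm behind the front face, 100 mm from edge_middle.
- catch (a joint): Tilt of the sprung catch in the notch, rad: 0 at rest, frees the cover at about 0.3, stops at 0.45, springs back. The grey pad (38 mm along the edge, inverter x = 1.5 to 27.5 mm) lies 9 mm below the edge's top, the notch open above and in front; its hook stands behind the pad, 1.5 mm below the edge's top. Pressed by a finger centred 10 mm behind the front face it gives from 1 to 3 N and frees after 3 to 6 mm at 4 to 8 N.
- cover (a joint): Opening of the white terminal cover, rad: 0 shut; once freed its spring lifts it to about 0.5 in half a second, front lip some 55 mm up. Shut, it lies behind the edge (inverter x = 36 to 155 mm), 197 mm wide, top 5 mm below the edge's top, hinged at its rear.
- screwdriver: Bystander: screwdriver with a black handle, 200 mm long, lying on the bench between robot and inverter. Loose, must stay where it is. Origin on its underside.
- wrench: Bystander: steel spanner, 160 mm long, lying on the bench between robot and inverter. Loose, must stay where it is. Origin on its underside.
- tape_roll: Bystander: roll of black tape, 66 mm across, 19 mm high, standing near the inverter's left front corner. Loose, must stay where it is. Origin on its underside.
- connector: Bystander: small black connector block, 34 x 46 x 34 mm, near the inverter's right front corner. Loose, must stay where it is. Origin on its underside.
- screw_jar: Bystander: small glass jar with a white lid, 48 mm across, 55 mm high, standing on the inverter's rear part, behind the cover. Loose, must stay where it is. Origin on its underside.
- gland_nut: Bystander: black ring nut, 30 mm across, 9 mm high, lying on the inverter's right shoulder beside the cover. Loose, must stay where it is. Origin on its underside.
- cup: Bystander: clear plastic cup, 66 mm across, 85 mm high, on the bench to the left. Loose, must stay where it is. Origin on its underside.
- multimeter: Bystander: hand multimeter, 150 x 78 x 45 mm, lying on the bench to the right. Loose, must stay where it is. Origin on its underside.

How it is judged:
On the way, in this order (a step that is already met when the one before it is completed fails the run):
1. a fingertip touches the front edge near one of its ends (within 40 mm of it), the catch not yet pressed (contact force between the fingers and inverter above 0.3 N and value of joint catch below 0.06 rad and x of the grasp point in the frame of inverter between -0.04 and 0.06 m and (y of the grasp point in the frame of inverter between 0.06 and 0.15 m or y of the grasp point in the frame of inverter between -0.15 and -0.06 m)), for 0.1 s.
2. the catch is pressed down by a finger (value of joint catch above 0.2 rad and contact force between the fingers and inverter above 1 N).
At the end, for the whole second after the job is handed in: The terminal cover stands open on its spring (0.3 to 0.7 rad) at rest, the catch has come back up, and no loose thing has moved more than 30 mm (value of joint cover between 0.3 and 0.7 rad and velocity of joint cover between -0.1 and 0.1 rad/s and value of joint catch below 0.06 rad and distance of each of screwdriver, wrench, tape_roll, connector, screw_jar, gland_nut, cup, multimeter from where it was at the start of the episode below 0.03 m); the robot touches nothing.
It fails at once if a finger or the arm leans on the inverter with more than 40 N (contact force between any of the fingers, the arm and inverter above 40 N).
It fails at once if a loose thing on the bench or on the inverter is shifted or lifted by more than 30 mm (distance of any of screwdriver, wrench, tape_roll, connector, screw_jar, gland_nut, cup, multimeter from where it was at the start of the episode above 0.03 m).
It also fails if it takes over 58 s, if anything falls off the work surface, if the arm or the gripper's body presses on something with over 40 N, if the wrist force passes 120 N, or if a joint passes its speed limit or range.

## Working session

There is one attempt and no reset: what is moved stays moved. The work goes in short steps, Python scripts to look and compute and a tool call to move; the robot and the scene stay as the last step left them, time stands still between calls to the robot, and variables do not carry over. Pictures are saved under pics/ and viewed, at most 10 in all, crops included, and the job is handed in when it is done.

Besides the shell and the picture viewer there is one more tool, called after ">>>" as name(argument=value, ...), one argument or row to a line, values as JSON. apply_moves: Moves the arm, as the interface text tells. Its arguments: {"type":"object","properties":{"motion":{"type":"string"},"force":{"type":"number"}},"required":["motion"]}

```bash
mkdir -p pics; python3 - <<'E'
from cell import robot
import cv2,numpy as np
s=robot.observe();print(s)
for c in ["scene","top"]:
    p=robot.read_camera(c);cv2.imwrite(f"pics/{c}1.png",p["img"][:,:,::-1])
    print(c,p["fovy"],p["cx"],p["cy"],p["R"],p["t"])
    for n in ["inverter","edge_middle","edge_left_end","edge_right_end","catch","cover","gland_nut","screw_jar","cup","tape_roll","connector"]:
        try:
            r=robot.search_frame(n,p);print(n,[(np.round(d["centre"],3).tolist(),round(d["score"],2)) for d in r[:2]])
        except Exception as e: print(n,e)
E
```

```text
{'time': 0.0, 'qpos': array([ 9.94025276e-01,  3.42731545e-01,  1.52501415e+00, -3.63602613e-05,
        1.27539023e+00, -1.46030609e-01]), 'qvel': array([-0.00086632, -0.00130492,  0.00056724,  0.00017083, -0.00052422,
        0.00113085]), 'joint_efforts': array([-1.02207236e-03, -4.31235266e+01, -2.44216704e+01,  7.16417818e-02,
        5.61717991e-02, -1.15198509e-04]), 'tool_pos': array([0.21899168, 0.47669949, 0.22604138]), 'tool_rot': array([-3.14006075e+00, -1.90166196e-04,  2.71086268e+00]), 'contact_force': array([-0.07627271,  0.08067719,  0.35445037]), 'torque': array([ 0.01689965,  0.07270874, -0.06915313]), 'grip_force': 0.0, 'opening': 0.09175069724051249}
scene 42.2688732565678 321.41916542179825 232.32549041419247 [[ 0.44059497  0.89770011  0.00325262]
 [ 0.55892649 -0.27148456 -0.78351599]
 [-0.70247936  0.34703118 -0.6213631 ]] [-0.25937956 -0.23323505  2.00231499]
inverter [([0.824, -0.039, 0.128], 0.77), ([0.662, -0.167, 0.135], 0.48)]
edge_middle [([0.82, -0.04, 0.127], 0.98), ([0.562, -0.551, 0.036], 0.46)]
edge_left_end [([0.821, -0.034, 0.128], 0.94), ([0.379
[... 395 characters left out ...]
.262, 0.024], 0.67)]
top 45.58531178858358 322.4002226300066 237.97430176882673 [[-0.02491953 -0.99968864 -0.00127889]
 [-0.99506997  0.0249272  -0.09599163]
 [ 0.09599362 -0.00111948 -0.99538132]] [-0.00420151  0.56792066  1.60422354]
inverter [([0.737, -0.004, 0.128], 0.8)]
edge_middle [([0.738, -0.007, 0.127], 0.88)]
edge_left_end [([0.735, -0.007, 0.124], 0.86)]
edge_right_end [([0.738, -0.004, 0.127], 0.71)]
catch [([0.592, 0.016, 0.116], 0.58), ([0.362, 0.095, 0.024], 0.48)]
cover [([0.667, -0.006, 0.121], 0.81)]
gland_nut []
screw_jar [([0.757, 0.103, 0.182], 0.65)]
cup [([0.487, 0.541, 0.044], 0.84)]
tape_roll [([0.612, 0.245, 0.016], 0.73)]
connector [([0.598, -0.255, 0.036], 0.55)]
```

View pics/top1.png

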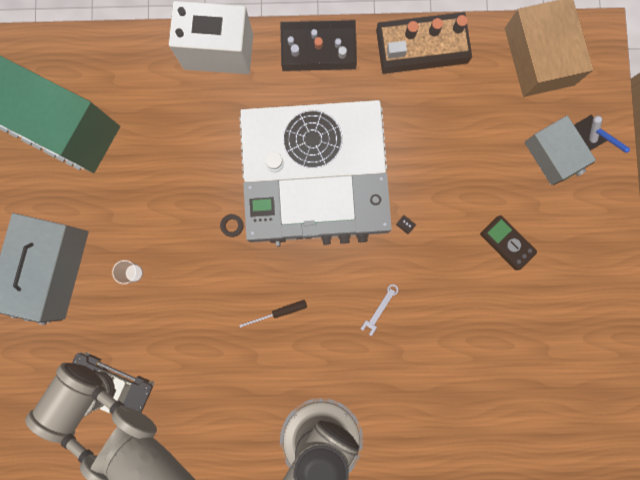

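View pics/scene1.png

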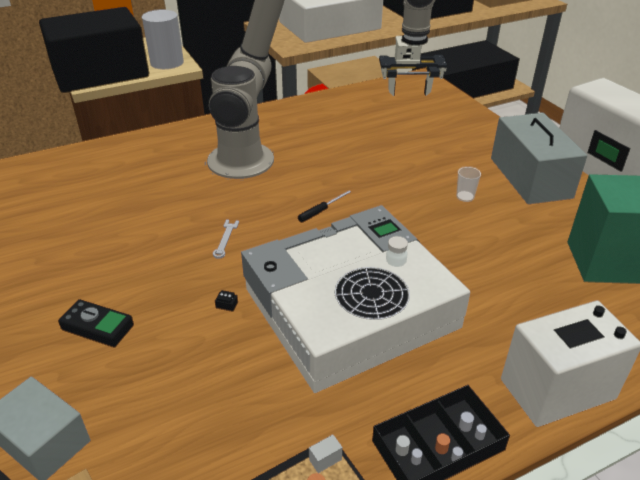

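```bash
python3 - <<'E'
from cell import robot
import cv2,numpy as np
for c in ["top","scene"]:
    p=robot.read_camera(c);f=240/np.tan(np.radians(p["fovy"]/2));R=np.array(p["R"]);t=np.array(p["t"])
    for n,z in [("inverter",.128),("cover",.12),("catch",.116)]:
        r=robot.trace(n,p)
        if not r: print(c,n,"none");continue
        m=np.ascontiguousarray(r[0]["pixels"]).astype(np.uint8);v,u=np.nonzero(m)
        d=np.c_[(u-p["cx"])/f,(v-p["cy"])/f,np.ones(len(u))]@R
        C=-R.T@t;P=C+d*((z-C[2])/d[:,2])[:,None]
        b=cv2.minAreaRect(P[:,:2].astype(np.float32)*1000);print(c,n,round(r[0]["score"],2),np.round(b[0]),np.round(b[1]),b[2],np.round(cv2.boxPoints(b)).tolist(),"med",np.median(P,0),u.min(),u.max(),v.min(),v.max())
E
```

```text
top inverter 0.84 [735.  -2.] [387. 392.] 2.470797061920166 [[533.0, 185.0], [550.0, -206.0], [936.0, -190.0], [919.0, 202.0]] med [ 0.73500146 -0.00595193  0.128     ] 240 391 100 245
top cover 0.68 [666.  -5.] [123. 198.] 1.9288159608840942 [[601.0, 92.0], [608.0, -106.0], [731.0, -101.0], [724.0, 96.0]] med [ 0.66583119 -0.00622505  0.12      ] 279 354 175 223
top catch 0.63 [590.  16.] [35. 38.] 88.63370513916016 [[570.0, -1.0], [608.0, -2.0], [609.0, 33.0], [571.0, 34.0]] med [0.58746688 0.01693697 0.116     ] 303 316 220 234
scene inverter none
scene cover 0.75 [663.  -4.] [116. 198.] 1.9830844402313232 [[602.0, 93.0], [609.0, -105.0], [725.0, -101.0], [718.0, 97.0]] med [ 0.66507815 -0.0080614   0.12      ] 287 381 227 278
scene catch 0.55 [587.  18.] [30. 34.] 2.372586965560913 [[572.0, 35.0], [573.0, 1.0], [603.0, 2.0], [602.0, 36.0]] med [0.58765131 0.01780738 0.116     ] 321 335 228 236
```

The top view shows the inverter at about (315,170) and the notch and catch at about (309,223), left of the edge's middle. The jar is at (275,162) and the nut at (376,200). In the scene view the catch is at about (328,232). I'll approach over the left end, with the fingers lined up along the inverter's x axis so that a single fingertip probes.

>>> apply_moves(
  motion="54 -3.9 -1.88 0 0 0 0;54 -3.9 -1.88 0 0 0 0;54 -3.9 -1.88 0 0 0 0;54 -3.9 -1.88 0 0 0 0;54 -3.9 -1.88 0 0 0 0;54 -3.9 -1.88 0 0 0 0;54 -3.9 -1.88 0 0 0 0;54 -3.9 -1.88 0 0 0 0;54 -3.9 -1.88 0 0 0 0;54 -3.9 -1.88 0 0 0 0;54 -3.9 -1.88 0 0 0 0;54 -3.9 -1.88 0 0 0 0;54 0 0 0 0 0 0.158;54 0 0 0 0 0 0.158;54 0 0 0 0 0 0.158;54 0 0 0 0 0 0.158;54 0 0 0 0 0 0.158;54 0 0 0 0 0 0.158;54 0 0 0 0 0 0.157",
)

```text
time: 3.98
tool_pos: [0.5503, 0.0766, 0.2267]
tool_rot: [3.142, -0.0, 1.601]
contact_force: [0.4, 0.1, 0.0]
opening: 0.0493
grip_force: 0.0
```

>>> apply_moves(
  motion="54 0 0 0 -0.15 0 0;54 0 0 0 -0.15 0 0;54 0 0 0 0 0 0;54 0 0 0 0 0 0",
)

```text
time: 4.47
tool_pos: [0.5513, 0.0766, 0.2277]
tool_rot: [2.842, -0.0, 1.606]
contact_force: [0.1, 0.9, -0.2]
opening: 0.0499
grip_force: 0.0
```

```bash
cat > h.py <<'E'
from cell import robot
import numpy as np
from scipy.spatial.transform import Rotation as Ro
O=np.array([.5695,-.009,0]);I=Ro.from_euler('z',.0349).as_matrix()
def st():
    s=robot.observe();T=Ro.from_euler('xyz',s["tool_rot"]).as_matrix()
    p=s["tool_pos"];c=p+T@[0,s["opening"]/2,0]
    print("t",s["time"],"F",np.round(s["contact_force"],2),"corner inv mm",np.round(I.T@(c-O)*1000,1),"axes",np.round(I.T@T,3).tolist(),"open",s["opening"])
    return s,T,c
def to(x,y,z):
    s,T,c=st();print("tool shift cm",np.round(T.T@(O+I@(np.array([x,y,z])/1000)-c)*100,2))
E
python3 - <<'E'
from h import *
import cv2
to(8,85,140)
p=robot.read_camera("wrist");cv2.imwrite("pics/w1.png",p["img"][:,:,::-1])
s,T,c=st();f=240/np.tan(np.radians(p["fovy"]/2));H=np.array(p["hand_eye"])
for n in ["catch","cover"]:
    print(n,robot.search_frame(n,p)[:1])
for y in [100,47,5,26,-100]:
    w=O+I@np.array([1,y,125])/1000
    q=np.linalg.inv(H)@np.r_[T.T@(w-s["tool_pos"]),1];print(y,q[:2]/q[2]*f+[p["cx"],p["cy"]])
E
```

```text
t 4.475 F [ 0.12  0.89 -0.2 ] corner inv mm [  8.7  86.1 235.1] axes [[0.0, 0.955, 0.295], [1.0, -0.0, -0.0], [0.0, 0.295, -0.955]] open 0.049944072670275744
tool shift cm [-0.11 -2.87  9.06]
t 4.525 F [-0.99  0.62  0.21] corner inv mm [  8.8  86.1 234.9] axes [[0.0, 0.955, 0.296], [1.0, -0.0, -0.0], [-0.0, 0.296, -0.955]] open 0.049474491592544155
catch [{'centre': [0.5914, 0.0228, 0.1158], 'score': 0.55}]
cover [{'centre': [0.6455, 0.0592, 0.1262], 'score': 0.87}]
100 [297.16106702 219.77582147]
47 [298.26327629 288.48235657]
5 [299.06304616 338.33624356]
26 [298.67075944 313.88293694]
-100 [300.82374905 448.09016992]
```

View pics/w1.png

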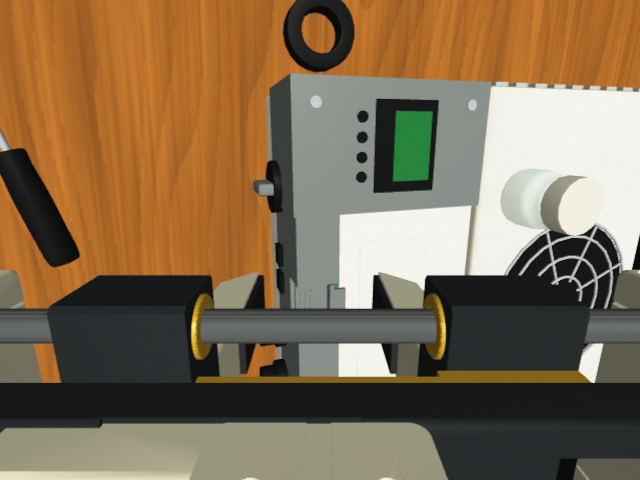

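The wrist view agrees with my frame. The left shoulder boundary is at about row 215 (predicted 220) and the notch starts at about (330,285) (predicted row 288). Going down above the left end.

>>> apply_moves(
  motion="54 0 -0.83 2.44 0 0 0;54 0 -0.83 2.44 0 0 0;54 -0.1 -0.83 2.44 0 0 0;54 0 -0.7 2.1 0 0 0;54 0 0 0 0 0 0;54 0 0 0 0 0 0;54 0 0 0 0 0 0",
)

```text
time: 5.5
tool_pos: [0.5485, 0.0756, 0.1284]
tool_rot: [2.84, 0.0, 1.606]
contact_force: [0.3, 0.2, 0.3]
opening: 0.0495
grip_force: 0.0
```

```bash
python3 - <<'E'
from h import *
F=[]
for i in range(4): st(); robot.read_camera("wrist")
to(6,85,125)
E
```

```text
t 5.5 F [0.31 0.22 0.34] corner inv mm [  5.6  85.3 135.8] axes [[-0.0, 0.955, 0.297], [1.0, 0.0, 0.0], [-0.0, 0.297, -0.955]] open 0.049485130507011546
t 5.55 F [-1.29 -1.18 -0.37] corner inv mm [  5.5  85.3 135.7] axes [[-0.0, 0.955, 0.297], [1.0, 0.0, 0.0], [0.0, 0.297, -0.955]] open 0.049555407860373976
t 5.6 F [ 0.64 -0.22  0.66] corner inv mm [  5.3  85.3 135.6] axes [[-0.0, 0.955, 0.297], [1.0, 0.0, 0.0], [0.0, 0.297, -0.955]] open 0.04959174721303834
t 5.65 F [-0.18 -0.29  0.3 ] corner inv mm [  5.4  85.3 135.5] axes [[-0.0, 0.955, 0.297], [1.0, 0.0, 0.0], [0.0, 0.297, -0.955]] open 0.05007572612507213
t 5.7 F [-0.72 -0.24 -0.04] corner inv mm [  5.   85.3 135.2] axes [[-0.0, 0.955, 0.297], [1.0, 0.0, 0.0], [0.0, 0.297, -0.955]] open 0.04954107158022481
tool shift cm [-0.03 -0.21  1.01]
```

>>> apply_moves(
  motion="54 0 -0.03 0.38 0 0 0;54 0 -0.03 0.38 0 0 0;54 0 0 0 0 0 0;54 0 0 0 0 0 0;54 0 0 0 0 0 0;54 0 0 0 0 0 0",
)

```text
time: 6.45
tool_pos: [0.5494, 0.0756, 0.12]
tool_rot: [2.841, -0.0, 1.606]
contact_force: [-0.1, 0.6, 0.5]
opening: 0.0494
grip_force: 0.0
```

>>> apply_moves(
  motion="54 0 -0.03 0.1 0 0 0;54 0 0 0 0 0 0;54 0 0 0 0 0 0",
)

```text
time: 6.82
tool_pos: [0.5493, 0.0756, 0.1188]
tool_rot: [2.842, -0.0, 1.606]
contact_force: [-0.2, -0.3, 0.6]
opening: 0.0496
grip_force: 0.0
```

>>> apply_moves(
  motion="54 0 -0.03 0.1 0 0 0;54 0 0 0 0 0 0;54 0 0 0 0 0 0",
)

```text
time: 7.2
tool_pos: [0.5494, 0.0756, 0.1178]
tool_rot: [2.841, -0.0, 1.606]
contact_force: [-0.6, -0.5, 0.7]
opening: 0.0492
grip_force: 0.3
```

```bash
python3 - <<'E'
from h import *
for i in range(4): st(); robot.read_camera("wrist")
E
```

```text
t 7.2 F [-0.57 -0.48  0.67] corner inv mm [  6.4  85.3 125.1] axes [[-0.0, 0.955, 0.296], [1.0, 0.0, 0.0], [0.0, 0.296, -0.955]] open 0.049249814173565824
t 7.25 F [-0.77  0.1   0.9 ] corner inv mm [  6.5  85.3 125.1] axes [[-0.0, 0.955, 0.296], [1.0, 0.0, 0.0], [0.0, 0.296, -0.955]] open 0.049450129040283314
t 7.3 F [1.39 0.12 0.58] corner inv mm [  6.6  85.3 125.2] axes [[-0.0, 0.955, 0.296], [1.0, 0.0, 0.0], [0.0, 0.296, -0.955]] open 0.049671877494926214
t 7.35 F [-0.48 -0.46  0.78] corner inv mm [  6.6  85.3 125.2] axes [[-0.0, 0.955, 0.296], [1.0, 0.0, 0.0], [0.0, 0.296, -0.955]] open 0.04972464174455826
```

>>> apply_moves(
  motion="54 0 -0.03 0.1 0 0 0;54 0 0 0 0 0 0;54 0 0 0 0 0 0",
)

```text
time: 7.78
tool_pos: [0.5496, 0.0756, 0.1175]
tool_rot: [2.84, 0.0, 1.606]
contact_force: [-3.0, 0.3, 6.1]
opening: 0.0495
grip_force: 3.3
```

>>> apply_moves(
  motion="54 0 -0.03 0.1 0 0 0;54 0 0 0 0 0 0;54 0 0 0 0 0 0",
)

```text
time: 8.15
tool_pos: [0.5497, 0.0756, 0.1172]
tool_rot: [2.839, 0.0, 1.606]
contact_force: [-7.7, -1.1, 13.6]
opening: 0.0496
grip_force: 6.7
```

```bash
python3 - <<'E'
from h import *
for i in range(4): st(); robot.read_camera("wrist")
E
```

```text
t 8.15 F [-7.74 -1.15 13.61] corner inv mm [  6.8  85.3 124.6] axes [[-0.0, 0.955, 0.298], [1.0, 0.0, 0.0], [-0.0, 0.298, -0.955]] open 0.04958893234867644
t 8.2 F [-7.14  0.78 11.66] corner inv mm [  6.8  85.3 124.6] axes [[-0.0, 0.955, 0.298], [1.0, 0.0, -0.0], [-0.0, 0.298, -0.955]] open 0.04953431776187127
t 8.25 F [-6.82 -0.8  13.  ] corner inv mm [  7.   85.3 124.6] axes [[-0.0, 0.955, 0.298], [1.0, 0.0, -0.0], [-0.0, 0.298, -0.955]] open 0.049922821105707164
t 8.3 F [-6.84 -0.03 12.38] corner inv mm [  6.8  85.3 124.6] axes [[-0.0, 0.955, 0.298], [1.0, 0.0, -0.0], [-0.0, 0.298, -0.955]] open 0.0494372134878
```

Contact with the edge is firm, with its top at z≈125 mm. I'll lighten to about 3 N and slide towards the notch.

>>> apply_moves(
  motion="54 0 0.04 -0.125 0 0 0;54 -0.3 0 0 0 0 0;54 -0.3 0 0 0 0 0;54 -0.3 0 0 0 0 0;54 -0.3 0 0 0 0 0;54 -0.3 0 0 0 0 0",
)

```text
time: 9.1
tool_pos: [0.5506, 0.0608, 0.1175]
tool_rot: [2.84, -0.001, 1.606]
contact_force: [-1.0, 4.1, 6.0]
opening: 0.0498
grip_force: 2.7
```

>>> apply_moves(
  motion="54 -0.3 0 0 0 0 0;54 -0.3 0 0 0 0 0;54 -0.3 0 0 0 0 0;54 -0.3 0 0 0 0 0",
)

```text
time: 9.6
tool_pos: [0.551, 0.0488, 0.1175]
tool_rot: [2.84, -0.0, 1.606]
contact_force: [0.1, 3.8, 5.9]
opening: 0.0492
grip_force: 2.8
```

>>> apply_moves(
  motion="54 -0.3 0 0 0 0 0;54 -0.3 0 0 0 0 0;54 -0.3 0 0 0 0 0",
)

```text
time: 9.98
tool_pos: [0.5513, 0.0398, 0.1174]
tool_rot: [2.84, -0.0, 1.606]
contact_force: [-0.2, 3.4, 4.2]
opening: 0.0496
grip_force: 2.6
```

>>> apply_moves(
  motion="54 -0.3 0 0 0 0 0;54 -0.3 0 0 0 0 0",
)

```text
time: 10.22
tool_pos: [0.5513, 0.0337, 0.1173]
tool_rot: [2.84, -0.0, 1.606]
contact_force: [-0.1, 3.9, 5.1]
opening: 0.0497
grip_force: 2.4
```

>>> apply_moves(
  motion="54 -0.3 0 0 0 0 0;54 -0.3 0 0 0 0 0",
)

```text
time: 10.48
tool_pos: [0.5509, 0.0273, 0.1168]
tool_rot: [2.842, 0.0, 1.606]
contact_force: [0.4, 0.8, 1.2]
opening: 0.0497
grip_force: 0.5
```

```bash
python3 - <<'E'
from h import *
for i in range(3): st(); robot.read_camera("wrist")
E
```

```text
t 10.475 F [0.36 0.84 1.17] corner inv mm [  6.4  36.9 124.1] axes [[-0.0, 0.955, 0.295], [1.0, 0.0, -0.0], [-0.0, 0.295, -0.955]] open 0.04967973270815729
t 10.525 F [ 0.49 -0.47  1.  ] corner inv mm [  6.   36.6 123.8] axes [[0.0, 0.956, 0.294], [1.0, -0.0, -0.0], [-0.0, 0.294, -0.956]] open 0.04933809123746412
t 10.575 F [0.35 1.27 1.83] corner inv mm [  6.1  36.7 123.7] axes [[0.0, 0.956, 0.294], [1.0, -0.0, -0.0], [-0.0, 0.294, -0.956]] open 0.04953365365259957
```

Force dropped at y≈37 mm, which means the notch wall is at about 46.5 and the notch centre at about 26. Moving to the centre and down.

>>> apply_moves(
  motion="54 -0.35 0 0 0 0 0;54 -0.35 0 0 0 0 0;54 -0.35 0 0 0 0 0;54 0 -0.1 0.3 0 0 0;54 0 -0.1 0.3 0 0 0;54 0 0 0 0 0 0;54 0 0 0 0 0 0",
)

```text
time: 11.5
tool_pos: [0.5513, 0.0172, 0.1106]
tool_rot: [2.842, -0.0, 1.606]
contact_force: [0.9, 0.6, 0.0]
opening: 0.0499
grip_force: 0.0
```

>>> apply_moves(
  motion="54 0 -0.06 0.2 0 0 0;54 0 0 0 0 0 0;54 0 0 0 0 0 0",
)

```text
time: 11.88
tool_pos: [0.5513, 0.0172, 0.1086]
tool_rot: [2.841, -0.0, 1.606]
contact_force: [0.0, 0.4, 1.1]
opening: 0.0497
grip_force: 0.1
```

>>> apply_moves(
  motion="54 0 -0.06 0.2 0 0 0;54 0 0 0 0 0 0;54 0 0 0 0 0 0",
)

```text
time: 12.25
tool_pos: [0.5512, 0.0172, 0.1064]
tool_rot: [2.842, -0.0, 1.606]
contact_force: [-1.8, 1.0, 0.6]
opening: 0.0501
grip_force: 0.7
```

```bash
python3 - <<'E'
from h import *
for i in range(3): st(); robot.read_camera("wrist")
E
```

```text
t 12.25 F [-1.77  1.04  0.6 ] corner inv mm [  6.5  26.8 113.8] axes [[-0.0, 0.955, 0.295], [1.0, 0.0, 0.0], [0.0, 0.295, -0.955]] open 0.050051288965373
t 12.3 F [-1.87  0.45  1.44] corner inv mm [  6.3  26.8 113.8] axes [[-0.0, 0.955, 0.295], [1.0, 0.0, 0.0], [0.0, 0.295, -0.955]] open 0.04945876883631009
t 12.35 F [-0.68  0.44  1.34] corner inv mm [  6.6  26.8 113.9] axes [[-0.0, 0.955, 0.296], [1.0, 0.0, 0.0], [0.0, 0.296, -0.955]] open 0.050022355995970706
```

>>> apply_moves(
  motion="54 0 -0.06 0.2 0 0 0;54 0 0 0 0 0 0;54 0 0 0 0 0 0",
)

```text
time: 12.78
tool_pos: [0.5513, 0.0172, 0.1043]
tool_rot: [2.842, -0.0, 1.606]
contact_force: [-2.5, -0.6, 2.1]
opening: 0.0494
grip_force: 1.1
```

>>> apply_moves(
  motion="54 0 -0.06 0.2 0 0 0;54 0 0 0 0 0 0;54 0 0 0 0 0 0",
)

```text
time: 13.15
tool_pos: [0.5511, 0.0172, 0.1022]
tool_rot: [2.842, -0.0, 1.606]
contact_force: [-5.4, -0.3, 4.6]
opening: 0.0496
grip_force: 2.8
```

```bash
python3 - <<'E'
from h import *
import cv2
st()
p=robot.read_camera("scene");cv2.imwrite("pics/s2.png",cv2.resize(p["img"][150:300,230:430,::-1],None,fx=4,fy=4))
st()
E
```

```text
t 13.15 F [-5.38 -0.32  4.57] corner inv mm [  6.2  26.8 109.5] axes [[-0.0, 0.956, 0.295], [1.0, 0.0, 0.0], [0.0, 0.295, -0.956]] open 0.04955952803112718
t 13.2 F [-4.69  0.03  3.84] corner inv mm [  6.   26.8 109.5] axes [[-0.0, 0.955, 0.295], [1.0, 0.0, 0.0], [0.0, 0.295, -0.955]] open 0.04927483732953438
```

View pics/s2.png

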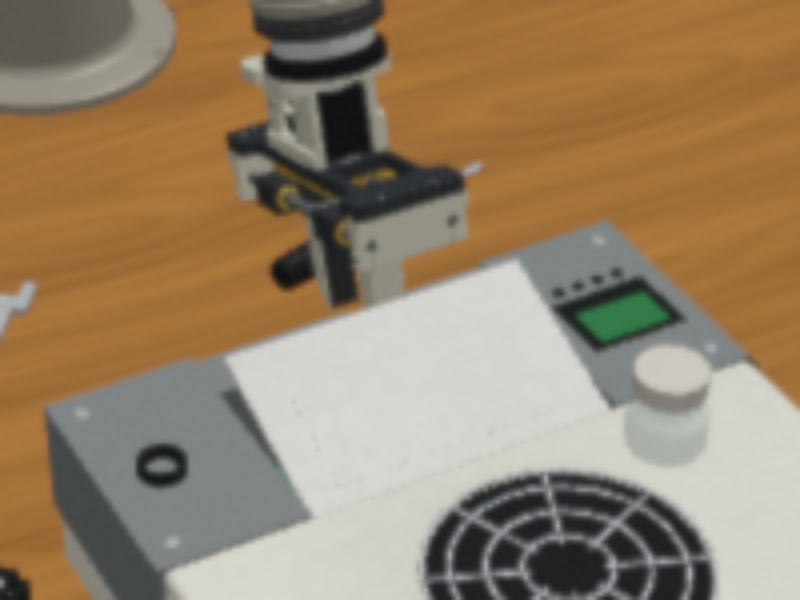

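The cover, at about (410,390) in the crop, stands open with a dark gap at its right side near (245,410). I'll withdraw up and back, towards the robot.

>>> apply_moves(
  motion="54 0 -0.3 -1 0 0 0;54 0 -0.8 -2 0 0 0;54 0 -2.5 -2.5 0 0 0;54 0 -3 -3 0 0 0;54 0 -3 -3 0 0 0;54 0 -3 -3 0 0 0;54 0 0 0 0 0 0;54 0 0 0 0 0 0;54 0 0 0 0 0 0;54 0 0 0 0 0 0",
)

```text
time: 14.45
tool_pos: [0.3886, 0.0115, 0.2031]
tool_rot: [2.843, -0.0, 1.606]
contact_force: [-0.3, -0.6, 0.1]
opening: 0.0497
grip_force: 0.0
```

```bash
python3 - <<'E'
from h import *
import cv2
st()
p=robot.read_camera("scene");a=cv2.resize(p["img"][130:330,200:440,::-1],(600,500))
cv2.imwrite("pics/s3.png",a)
for n in ["cover","gland_nut","screw_jar","connector","tape_roll"]: print(n,robot.search_frame(n,p)[:1])
E
```

```text
t 14.45 F [-0.26 -0.64  0.06] corner inv mm [-156.4   26.8  210.4] axes [[-0.0, 0.956, 0.294], [1.0, 0.0, 0.0], [0.0, 0.294, -0.956]] open 0.049672726169135595
cover [{'centre': [0.6689, -0.0109, 0.1528], 'score': 0.9}]
gland_nut [{'centre': [0.6613, -0.1656, 0.1348], 'score': 0.56}]
screw_jar [{'centre': [0.7692, 0.0961, 0.1671], 'score': 0.81}]
connector [{'centre': [0.6144, -0.2635, 0.0227], 'score': 0.55}]
tape_roll []
```

View pics/s3.png

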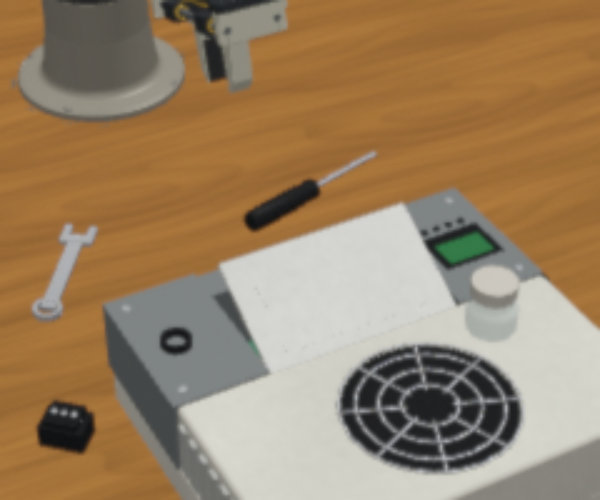

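The cover, at about (335,290), stands open (its centre is about 30 mm higher). The hand is clear and the things in view sit where they were.

```bash
python3 -c "
from cell import robot
print(robot.hand_in())"
```

```text
the job is handed in; nothing more can be done
None
```

I found the notch by sliding a fingertip in from the left end of the edge and pressed the catch. The cover stood open in the last picture, with the hand clear and every loose thing in view where it had been. The tape roll, cup and multimeter were not re-checked. The job is handed in, but no verdict came back.

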